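# Flip the repaired scale's status flag to green

## Task

Two scales stand on the repair bench, each with a red/green flip flag on a small stand in front of it, both showing red. The brass-coloured scale is ready: with a fingertip, gently push its flag up by the free edge and over its pivot until it lies flat on the far side and shows green, then leave it. Do not grip the flag, lift, tip or shove its stand or fling the flag over, and leave the white scale's flag, both scales, the brass weight and the oil bottle alone.

Things in the scene. Friction and masses are not known exactly. Their poses are not given: they have to be found in the camera images.
- scale_brass: the repaired scale: compact bench scale with brass-coloured housing and brass pan; 200 (x) x 200 (y) mm, 86 mm high. Origin at bench height under the middle of its front edge (the side towards the worker), x away from the worker through the scale, z up. Its flag stand is about 100 mm in front of this edge
- scale_white: the other scale, same size, off-white housing and steel pan; origin and axes alike. Its flag must stay red
- stand_brass: flag stand of the brass scale, free-standing, 0.7 to 1.2 kg, not to be moved. Steel foot 110 (x) x 80 (y) x 10 mm, column 18 x 34 mm, head panel 88 (x) x 64 (y) mm from 70 to 78 mm above the bench: far half (+x) red, near half (-x) green under the flag. Origin: centre of the foot's underside; x points away from the worker (at the start the flag lies towards -x), z up
- pivot_brass (a point): middle of that stand's pivot pin, 80 mm straight above the stand's origin; same axes as the stand. The pin runs along y between two small cheeks at y = +-35 mm, which reach 5 mm above the pin
- flag_brass (a joint): angle of the brass scale's flag, rad: 0 = flat on the near half (red face up), pi/2 = upright, pi = flat on the far half (green up), its felt-padded stop. Starts at 0 to 0.25. Stiff hinge (0.022 Nm friction, flag 40 g): about half a newton at the edge turns it; it stays where it is left, never falling by itself
- flag_brass_edge (a point): middle of the free edge of the brass scale's flag; moves with it. The flag is a plate 60 mm wide (y), 4 mm thick, reaching 70 mm from the pivot axis and centred on it in thickness. It overhangs the head panel by 26 mm, with free space below down to the foot, so a fingertip fits under the free edge
- stand_white: flag stand of the white scale, identical to stand_brass; not to be moved
- flag_white (a joint): angle of the white scale's flag, same meaning; starts between 0 and 0.25 and must stay as it is
- weight: brass 200 g calibration weight with a knob, 29 mm diameter, 51 mm high, standing in front of the brass scale, to the left (+y) behind its flag stand; origin under its centre. Leave it alone
- oil_bottle: small amber oil bottle, 34 mm diameter, 75 mm high, standing in front of the white scale, to the left (+y) behind its flag stand; origin under its centre. Leave it alone

How it is judged:
At the end, for the whole second after the job is handed in: the brass scale's flag lies flat on the far side, green up (within 8 degrees), at rest, its stand upright and within 30 mm of its start; the white scale's flag still red (under 0.35 rad); the other stand and both scales within 15 mm, weight and bottle within 20 mm of their start (value of joint flag_brass above 3 rad and velocity of joint flag_brass below 0.05 rad/s and value of joint flag_white below 0.35 rad and distance of stand_brass from where it was at the start of the episode below 0.03 m and angle between stand_brass's own z axis and vertical below 0.05 rad and linear speed of stand_brass below 0.01 m/s and distance of each of stand_white, scale_brass, scale_white from where it was at the start of the episode below 0.015 m and distance of each of weight, oil_bottle from where it was at the start of the episode below 0.02 m); the robot touches nothing.
It fails at once if the flag's stand is shoved more than 30 mm, lifted or tipped (distance of stand_brass from where it was at the start of the episode above 0.03 m or height (world z) of stand_brass above 0.012 m or angle between stand_brass's own z axis and vertical above 0.2 rad).
It fails at once if the flag or its stand is gripped or pressed hard (more than 35 N from the fingers), or pushed with the arm (contact force between the fingers and stand_brass above 35 N or contact force between the arm and stand_brass above 3 N).
It fails at once if the flag is flung over (faster than 8 rad/s) (velocity of joint flag_brass above 8 rad/s).
It fails at once if the white scale's flag or stand is disturbed (value of joint flag_white above 0.35 rad or distance of stand_white from where it was at the start of the episode above 0.015 m).
It fails at once if the weight or bottle is knocked more than 20 mm, tipped or carried, or a scale pushed more than 15 mm (distance of any of weight, oil_bottle from where it was at the start of the episode above 0.02 m or angle between any of weight, oil_bottle's own z axis and vertical above 0.3 rad or distance of any of scale_brass, scale_white from where it was at the start of the episode above 0.015 m).
It also fails if it takes over 42 s, if anything falls off the work surface, if the arm or the gripper's body presses on something with over 40 N, if the wrist force passes 120 N, or if a joint passes its speed limit or range.

## Robot

A 6-joint arm with a two-finger parallel gripper is mounted at the origin on the work surface. World frame = base frame: x ahead of the robot, y to its left, z up, the work surface at z = 0. Lengths are in m, angles in rad, forces in N, time in s.
With the tool pointing down it reaches from about 0.3 to 0.875 m from the base axis. Payload 6.4 kg.
Tool frame: the origin (TCP) lies on the front face of the gripper's body, between the roots of the fingers; the fingertips stand 73 mm ahead of it and the grasp point (between the pads) lies ctrl.pinch_z ahead of it (ctrl.pinch_z is the distance from the TCP to the grasp point, in m); z points along the fingers, x is the direction in which the jaws open and shut, and the axes are right-handed (so a half turn about z gives the same grasp; the last joint's range is limited). The gripper opens to 85 mm and grips with 20 to 120 N. Pads are 22 mm wide; open, the fingers measure 114 mm over their backs; the gripper's body (76 mm by 85 mm) begins 54 mm behind the grasp point. The pads swing forward as they close: fully open they stand 13 mm farther back than shut.
Start: joints at [1.074, 0.181, 1.607, -0, 1.354, -0.206], TCP at [0.165, 0.551, 0.304] pointing down, gripper open.
Joint ranges: [-2.99, 2.99], [-0.89, 2.07], [0.3, 2.58], [-1.14, 4.28], [0, 2.63], [-3.12, 3.12]. Speed limits (rad/s): [2.57, 2.57, 3.01, 3.14, 3.14, 3.14].

## Interface

Orientations are given as a unit quaternion [w, x, y, z].
In Python, from bench import ctrl gives the robot as it stands.
- The arm moves only by the tool move_arm, never from a script. Its argument "rows" is text: rows parted by semicolons, each of 7 numbers parted by spaces: the shift along the tool's x, y, z in cm, then the turn, a rotation vector about the tool's x, y, z in degrees, then the opening, from 0 (shut) to 1 (fully open). In form: x y z rx ry rz grip; .... A call has 1 to 20 rows; each row shifts and turns the commanded pose from where the row before left it, along the tool's axes as they then stand; what a row does not reach is not made up. A row lasts 1/10 s, in which the tool goes at most 50 mm and 8.59 degrees, less where a joint would pass 70% of its speed; a pose out of reach is approached as far as the arm can. A call with a gripper value outside its range is refused whole. The fingers move at their own pace and stop on an object; the grip force is fixed at half the most. Time passes only in rows, so rows that do not move let the fingers close. It gives the time, the measured TCP pose, the force and the opening at its end, in the units of the state.
- ctrl.get_obs(): the state, without advancing time (a new reading comes with each control period).
- ctrl.camera(name): name is "scene" or "top" or "wrist"; returns a dict with "color" (400x640x3 uint8, blue, green, red), "fx", "fy", "cx", "cy" (pixels), "rvec" (rotation vector, rad) and "tvec" (3), from world to camera coordinates, as OpenCV has them. Camera axes: x right, y down, z forward; pixel columns grow to the right and rows downward; lengths in m; the calibration is good to about 2 mm. A picture is of the moment at which its call begins. There is no depth.
- ctrl.hand_in(): hands the job in, once; it reports no verdict.
Trained networks look in the newest picture that a camera, given by its name, has taken for a name from the list of things; names that differ only in an ending like _2 or _b are one class to them, and where a whole thing is asked for, a point or a joint stands for the part that bears it (a point fixed in the world has none). Each returns a list of dicts, best first, with "confidence" (0 to 1); they miss things now and then, are a little off and sometimes report something else, mostly with a low value. They report only what shows in the picture. A call takes as long as a camera call.
- ctrl.look_for(camera, query): "bbox" ([left, top, right, bottom] in pixels, round what is visible of it).
- ctrl.trace(camera, query): "region" (400x640 bool, what is visible of it) and "bbox" ([left, top, right, bottom] in pixels, round what is visible of it).
The state is a dict: "time_s": time; "q": joint angles; "dq": joint speeds; "joint_efforts": joint torques, N m; "eef_pos": TCP position; "eef_rot": TCP orientation; "wrist_force": force on the tool from outside, world axes, zero at the start; "torque": the same for the moment, N m; "opening": opening from 0.0 (shut) to 1.0 (fully open).
Only numpy, scipy, OpenCV 4.12 (cv2) and the standard library are available. Lean on these libraries where they do the work, as an engineer would, in place of code of your own. Each camera call takes 0.05 s, during which the arm holds its last target.

## Working session

There is one attempt and no reset: what is moved stays moved. The work goes in short steps, Python scripts to look and compute and a tool call to move; the robot and the scene stay as the last step left them, time stands still between calls to the robot, and variables do not carry over. Pictures are saved under pics/ and viewed, and the job is handed in when it is done.

Besides the shell and the picture viewer there is one more tool, called after ">>>" by a JSON object that holds its "method" and its "body", one argument or row to a line. move_arm: Moves the arm, as the interface text tells. Its arguments: {"type":"object","properties":{"rows":{"type":"string"}},"required":["rows"]}

```bash
mkdir -p pics; ls; python3 - <<'E'
from bench import ctrl
import cv2,numpy as np
o=ctrl.get_obs();print({k:np.round(v,3) for k,v in o.items()}, ctrl.pinch_z)
for n in ("scene","top","wrist"):
    c=ctrl.camera(n);cv2.imwrite(f"pics/{n}0.png",c["color"])
    print(n,c["fx"],c["fy"],c["cx"],c["cy"],np.round(c["rvec"],4),np.round(c["tvec"],4))
    for q in ("stand_brass","scale_brass","flag_brass","pivot_brass","weight","oil_bottle","scale_white"):
        print(q,[(np.round(d["bbox"]),round(d["confidence"],2)) for d in ctrl.look_for(n,q)][:3])
E
```

```text
pics
{'time_s': np.float64(0.0), 'q': array([ 1.074,  0.182,  1.608,  0.   ,  1.354, -0.206]), 'dq': array([ 0.001,  0.   ,  0.   , -0.001,  0.   ,  0.001]), 'joint_efforts': array([ 2.0000e-03, -4.4488e+01, -3.5133e+01, -0.0000e+00,  9.0000e-03,
       -0.0000e+00]), 'eef_pos': array([0.165, 0.55 , 0.303]), 'eef_rot': array([ 0.   ,  0.802,  0.597, -0.001]), 'wrist_force': array([-0.09 , -0.27 ,  0.118]), 'torque': array([ 0.038, -0.041,  0.041]), 'opening': np.float64(0.997)} 0.0539
scene 428.7811215962125 428.7811215962125 306.31293099892224 197.57817733259137 [ 0.7239  2.6836 -1.0449] [ 0.4883 -0.1833  1.0745]
stand_brass [(array([241., 102., 299., 172.]), 0.95)]
scale_brass [(array([129., 142., 255., 243.]), 0.67), (array([261., 104., 300., 136.]), 0.21)]
flag_brass [(array([262., 104., 300., 132.]), 0.87)]
pivot_brass [(array([241., 102., 300., 175.]), 0.62)]
weight [(array([264., 181., 283., 204.]), 0.55)]
oil_bottle [(array([325., 286., 346., 324.]), 0.88)]
scale_white [(array([152., 240., 320., 400.]), 0.72)]
top 391.0340651573002 391.0340651573002 311.4945147405272 205.5557063355646 [ 1.9982 -2.225   0.2266] [0.0792 0.601  0.8073]
stand_brass [(array([384., 198., 439., 255.]), 0.92)]
scale_brass [(array([196.,  94., 296., 190.]), 0.72), (array([329.,  92., 427., 186.]), 0.71)]
flag_brass [(array([401., 217., 435., 257.]), 0.95)]
pivot_brass [(array([385., 196., 436., 255.]), 0.8)]
weight [(array([338., 203., 353., 217.]), 0.43)]
oil_bottle [(array([213., 200., 230., 216.]), 0.49)]
scale_white [(array([198.,  93., 296., 193.]), 0.61)]
wrist 318.33828765718135 318.33828765718135 321.75895410333237 199.12697765059625 [-2.3113 -1.7218 -0.2664] [-0.5748 -0.0388  0.3807]
stand_brass []
scale_brass []
flag_brass []
pivot_brass []
weight []
oil_bottle []
scale_white []
```

View pics/scene0.png

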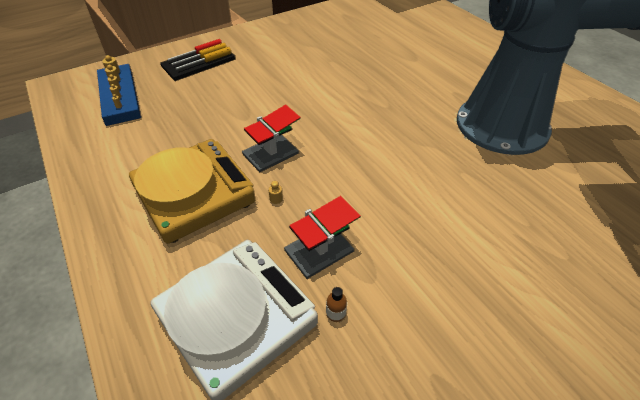

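View pics/top0.png

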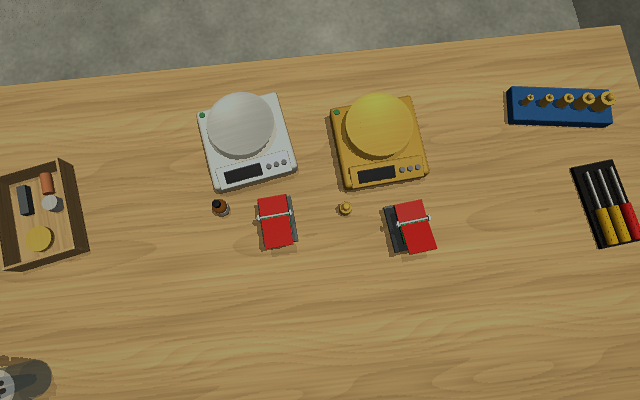

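```bash
python3 - <<'E'
import cv2,numpy as np
a=cv2.imread("pics/top0.png")[185:270,370:450];b=cv2.imread("pics/scene0.png")[95:180,230:310]
f=lambda i:cv2.resize(i,None,fx=5,fy=5,interpolation=cv2.INTER_CUBIC)
cv2.imwrite("pics/z0.png",np.hstack([f(a),f(b)]))
E
```

```text
(no output)
```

View pics/z0.png

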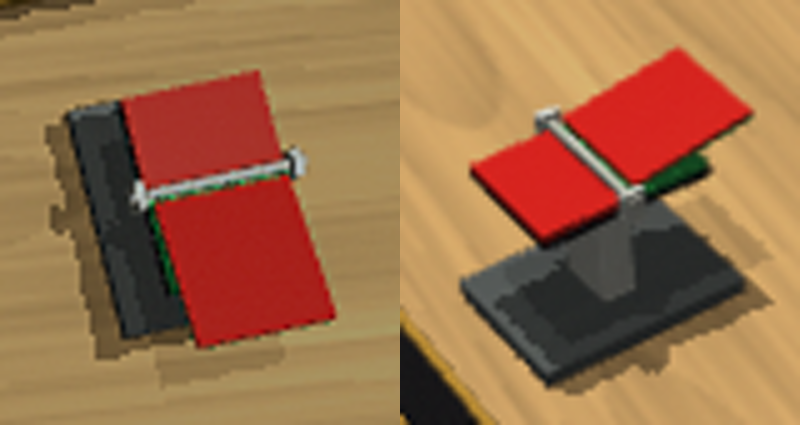

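```bash
cat > fit.py <<'E'
from bench import ctrl
import cv2,numpy as np
from scipy.optimize import least_squares
C={n:ctrl.camera(n) for n in("top","scene")}
def P(n,X):
    c=C[n];K=np.array([[c["fx"],0,c["cx"]],[0,c["fy"],c["cy"]],[0,0,1]])
    return cv2.projectPoints(np.float64(X),c["rvec"],c["tvec"],K,None)[0][:,0]
F='F'
T=[((122,98),(44,32,78)),((258,71),(44,-32,78)),((200,348),(F,30)),((336,317),(F,-30)),((68,113),(55,40,10)),((125,338),(-55,40,10))]
S=[((143,243),(44,32,78)),((70,172),(44,-32,78)),((280,48),(F,-30)),((352,113),(F,30)),((62,280),(55,-40,10)),((147,378),(55,40,10)),((343,288),(-55,40,10))]
def body(p,m):
    x,y,yaw,t=p
    if m[0]==F: v=np.array([-.07*np.cos(t)+.002*np.sin(t),m[1]/1e3,.08+.07*np.sin(t)+.002*np.cos(t)])
    else: v=np.array(m)/1e3
    c,s=np.cos(yaw),np.sin(yaw)
    return [x+c*v[0]-s*v[1],y+s*v[0]+c*v[1],v[2]]
def res(p,full=False):
    r=[]
    for n,L,o in(("top",T,(370,185)),("scene",S,(230,95))):
        px=P(n,[body(p,m) for _,m in L]);t=np.array([q for q,_ in L])/5+o-.4
        r.append(px-t)
    return np.vstack(r).ravel()
if __name__=="__main__":
    best=min((least_squares(res,[.5,0,y,.1],loss='soft_l1') for y in(-.5,0,.5)),key=lambda s:s.cost)
    print(best.x,best.cost);print(res(best.x).reshape(-1,2).round(1))
    p=best.x
    for m in((0,0,0),(0,0,80),(0,35,85),(0,-35,85),(F,0)):print(m,np.round(body(p,m),4))
    # weight/bottle/ scale rough ground points from top
    for n,z,q in (("weight",.025,(345.5,210)),("whitestand",.08,(275,215)),("brass scale frontL",.04,(345,190)),("brass frontR",.04,(428,177))):
        c=C["top"];R=cv2.Rodrigues(np.array(c["rvec"]))[0];t=np.array(c["tvec"]).ravel()
        d=R.T@np.array([(q[0]-c["cx"])/c["fx"],(q[1]-c["cy"])/c["fy"],1]);o=-R.T@t
        print(n,np.round(o+d*(z-o[2])/d[2],3))
E
python3 fit.py
```

```text
[ 0.54634063 -0.19924864  0.10360861  0.1656908 ] 4.111692352067576
[[-0.9 -0. ]
 [ 0.2 -0.6]
 [-0.6 -0.2]
 [-0.  -0. ]
 [-0.3 -0.8]
 [ 0.  -0. ]
 [ 0.3 -0.6]
 [-0.1 -1.4]
 [-0.1  0. ]
 [ 0.5 -0.2]
 [-0.7  0.1]
 [ 0.1 -0.6]
 [ 0.9 -2.1]]
(0, 0, 0) [ 0.5463 -0.1992  0.    ]
(0, 0, 80) [ 0.5463 -0.1992  0.08  ]
(0, 35, 85) [ 0.5427 -0.1644  0.085 ]
(0, -35, 85) [ 0.55   -0.2341  0.085 ]
('F', 0) [ 0.478  -0.2064  0.0935]
weight [ 0.595 -0.064  0.025]
whitestand [0.59  0.096 0.08 ]
brass scale frontL [ 0.639 -0.067  0.04 ]
brass frontR [ 0.649 -0.262  0.04 ]
```

>>> {"method": "move_arm", "body": {
  "rows": "-3.4 2.1 0 0 0 0 0;-3.4 2.1 0 0 0 0 0;-3.4 2.1 0 0 0 0 0;-3.4 2.1 0 0 0 0 0;-3.4 2.1 0 0 0 0 0;-3.4 2.1 0 0 0 0 0;-3.4 2.1 0 0 0 0 0;-3.4 2.1 0 0 0 0 0;-3.4 2.1 0 0 0 0 0;-3.4 2.1 0 0 0 0 0;-3.4 2.1 0 0 0 0 0;-3.4 2.1 0 0 0 0 0;-3.4 2.1 0 0 0 0 0;-3.4 2.1 0 0 0 0 0;-3.4 2.1 0 0 0 0 0;-3.4 2.1 0 0 0 0 0;-3.4 2.1 0 0 0 0 0;-3.4 2.1 0 0 0 0 0;-3.4 2.1 0 0 0 0 0;-3.4 2.1 0 0 0 0 0"
}}

```text
time_s: 3.3
eef_pos: [0.3724, -0.2229, 0.304]
eef_rot: [0.0, 0.802, 0.597, 0.0]
wrist_force: [0.6, -0.2, 0.1]
opening: 0.001
```

>>> {"method": "move_arm", "body": {
  "rows": "0 0 0 0 0 -7.5 0;0 0 0 0 0 -7.5 0;0 0 0 0 0 -7.5 0;0 0 0 -7.5 0 0 0;0 0 0 -7.5 0 0 0;0 0 0 -7.5 0 0 0;0 0 0 -7.5 0 0 0;0 0 0 -7.5 0 0 0;0 0 0 -7.5 0 0 0;0 0 0 0 0 0 0;0 0 0 0 0 0 0"
}}

```text
time_s: 4.4
eef_pos: [0.3826, -0.2106, 0.3173]
eef_rot: [0.25, 0.628, 0.683, 0.275]
wrist_force: [0.8, 0.1, -0.5]
opening: 0.001
```

```bash
cat > h.py <<'E'
from bench import ctrl
import numpy as np,cv2
from scipy.spatial.transform import Rotation as Ro
B=np.array([.5463,-.1992,.08]);yaw=.1036
S=Ro.from_euler('z',yaw)
def st():
    o=ctrl.get_obs();q=np.array(o["eef_rot"]);R=Ro.from_quat(np.r_[q[1:],q[0]])
    p=np.array(o["eef_pos"]);Rs=S.inv()*R
    f=lambda v:S.inv().apply(p+R.apply(v)-B)*1e3
    print("t",o["time_s"],"F",np.round(o["wrist_force"],1))
    print("axes in stand (cols x y z)\n",Rs.as_matrix().round(3))
    for n,v in(("TCP",(0,0,0)),("M",(0,0,.073)),("U",(0,.011,.073)),("L",(0,-.011,.073))):print(n,f(np.array(v)).round(1))
    return p,R,Rs,f
def snap(name,crop=None,cam="scene",k=1):
    c=ctrl.camera(cam);i=c["color"]
    if crop: i=i[crop[1]:crop[3],crop[0]:crop[2]]
    cv2.imwrite("pics/"+name,cv2.resize(i,None,fx=k,fy=k,interpolation=cv2.INTER_CUBIC));return c
def proj(c,X):
    K=np.array([[c["fx"],0,c["cx"]],[0,c["fy"],c["cy"]],[0,0,1]])
    return cv2.projectPoints(np.float64(X),c["rvec"],c["tvec"],K,None)[0][:,0]
E
python3 - <<'E'
from h import *
p,R,Rs,f=st()
c=snap("scene1.png");print(proj(c,[p,p+R.apply([0,0,.073])]).round(1))
c=snap("wrist1.png",cam="wrist");print(proj(c,[p+R.apply([0,0,.073]),p+R.apply([0,.011,.073]),p+R.apply([0,-.011,.073])]).round(1))
E
```

```text
t 4.4 F [ 0.8  0.1 -0.5]
axes in stand (cols x y z)
 [[ 0.019  0.723  0.69 ]
 [ 1.    -0.016 -0.01 ]
 [ 0.004  0.69  -0.723]]
TCP [-164.     5.6  237.3]
M [-113.6    4.8  184.5]
U [-105.7    4.7  192.1]
L [-121.6    5.   176.9]
[[3.302e+02 1.000e-01]
 [3.094e+02 3.330e+01]]
[[320.8 260. ]
 [320.8 279.1]
 [320.8 240.1]]
```

View pics/scene1.png

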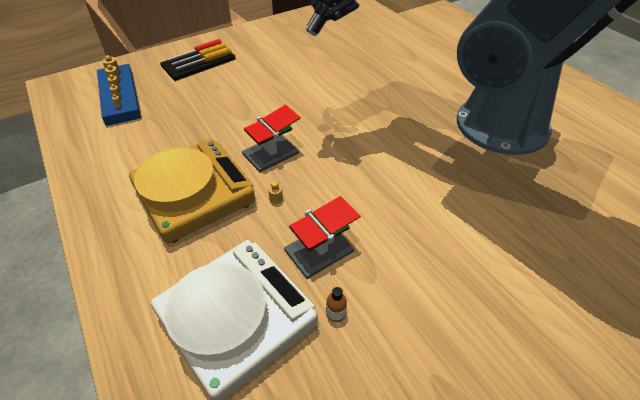

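View pics/wrist1.png

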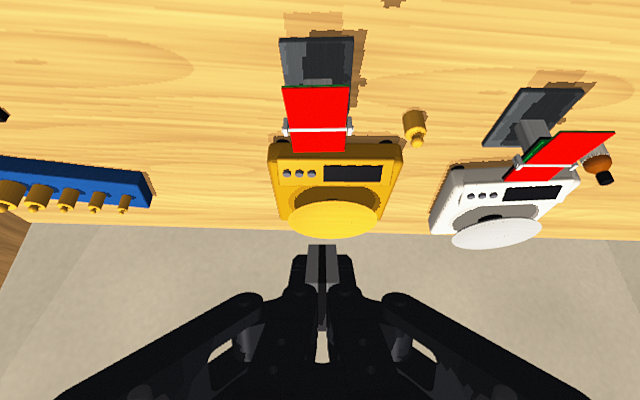

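```bash
python3 - <<'E'
from h import *
p,R,Rs,f=st()
c=snap("w2.png",(240,220,400,350),"wrist",5)
Rc=cv2.Rodrigues(np.array(c["rvec"]))[0];o=-Rc.T@np.array(c["tvec"]).ravel()
print(R.inv().apply(o-p), R.inv().apply(Rc[2]))
E
```

```text
t 4.5 F [-0.1 -0.3  0.6]
axes in stand (cols x y z)
 [[ 0.018  0.723  0.691]
 [ 1.    -0.016 -0.009]
 [ 0.004  0.691 -0.723]]
TCP [-163.6    5.6  237.5]
M [-113.1    5.   184.7]
U [-105.2    4.8  192.3]
L [-121.1    5.1  177.1]
[ 0.00044203 -0.07818725 -0.07081711] [4.12860558e-06 3.02955502e-01 9.53004703e-01]
```

View pics/w2.png

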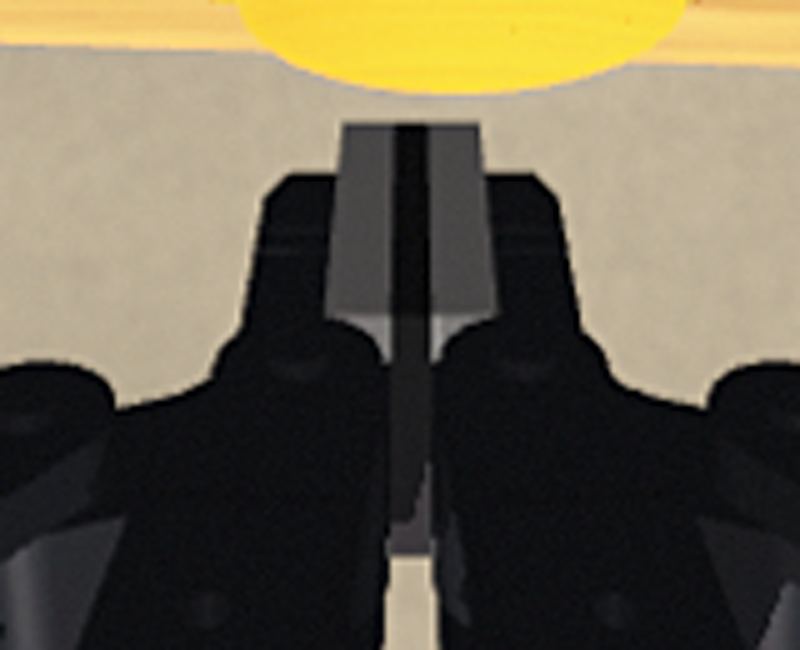

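>>> {"method": "move_arm", "body": {
  "rows": "-0.1 -1.3 1.5 0 0 0 0;-0.1 -1.3 1.5 0 0 0 0;-0.1 -1.3 1.5 0 0 0 0;-0.1 -1.3 1.5 0 0 0 0;-0.1 -1.3 1.5 0 0 0 0;0 -1.3 1.5 0 0 0 0;0 -1.3 1.5 0 0 0 0;0 -1.3 1.5 0 0 0 0;0 -1.3 1.5 0 0 0 0;0 -1.3 1.5 0 0 0 0;0 0 0 0 0 0 0;0 0 0 0 0 0 0"
}}

```text
time_s: 5.75
eef_pos: [0.4238, -0.1704, 0.1838]
eef_rot: [0.221, 0.665, 0.672, 0.239]
wrist_force: [0.3, 0.5, 0.6]
opening: -0.0
```

```bash
python3 - <<'E'
from h import *
p,R,Rs,f=st()
c=snap("s2.png",(220,60,380,190),"scene",5);print(((proj(c,[p+R.apply([0,s,.073]) for s in(-.011,0,.011)])-[220,60])*5).round())
E
```

```text
t 5.75 F [0.3 0.5 0.6]
axes in stand (cols x y z)
 [[ 0.086  0.785  0.614]
 [ 0.996 -0.081 -0.036]
 [ 0.021  0.615 -0.788]]
TCP [-118.9   41.3  103.8]
M [-74.1  38.7  46.2]
U [-65.4  37.8  53. ]
L [-82.7  39.5  39.5]
[[440. 236.]
 [423. 229.]
 [405. 222.]]
```

View pics/s2.png

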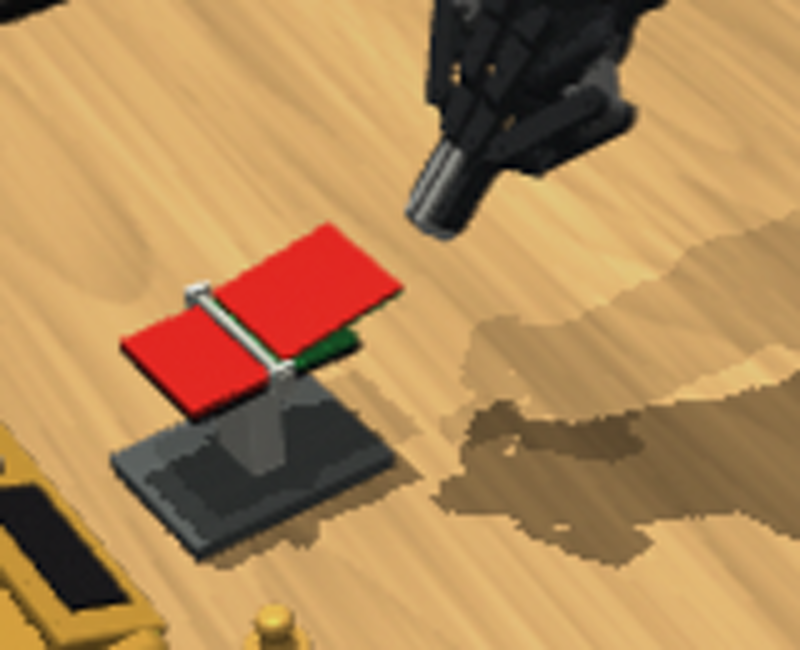

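```bash
python3 - <<'E'
from h import *
print(ctrl.get_obs()["q"].round(3))
E
```

```text
[-0.948 -0.152  2.342  0.857  0.75  -3.118]
```

>>> {"method": "move_arm", "body": {
  "rows": "0 0 -3 0 0 0 0;0 0 -3 0 0 0 0;0 0 -3 0 0 0 0;0 0 0 0 0 8.5 0;0 0 0 0 0 8.5 0;0 0 0 0 0 8.5 0;0 0 0 0 0 8.5 0;0 0 0 0 0 8.5 0;0 0 0 0 0 8.5 0;0 0 0 0 0 8.5 0;0 0 0 0 0 8.5 0;0 0 0 0 0 8.5 0;0 0 0 0 0 8.5 0;0 0 0 0 0 8.5 0;0 0 0 0 0 8.5 0;0 0 0 0 0 8.5 0;0 0 0 0 0 8.5 0;0 0 0 0 0 8.5 0;0 0 0 0 0 8.5 0;0 0 0 0 0 8.5 0"
}}

```text
time_s: 7.8
eef_pos: [0.368, -0.1736, 0.2555]
eef_rot: [-0.16, 0.841, -0.432, 0.284]
wrist_force: [1.2, 0.4, -0.0]
opening: -0.001
```

```bash
python3 - <<'E'
from h import *
p,R,Rs,f=st()
print(ctrl.get_obs()["q"].round(3))
# target orientation: heading (stand rel) -18deg, pitch 45 down, camera up
for hd in(-18,):
  h=np.radians(hd);z=np.array([np.cos(h)*.707,np.sin(h)*.707,-.707]);x=np.array([np.sin(h),-np.cos(h),0])
  y=np.cross(z,x);T=Ro.from_matrix(np.c_[x,y,z])
  print(np.c_[x,y,z].round(2),"rotvec tool deg",np.degrees((Rs.inv()*T).as_rotvec()).round(1))
E
```

```text
t 7.8 F [ 1.2  0.4 -0. ]
axes in stand (cols x y z)
 [[ 0.379 -0.691  0.615]
 [-0.861 -0.507 -0.039]
 [ 0.339 -0.515 -0.788]]
TCP [-174.7   43.9  175.5]
M [-129.8   41.   118. ]
U [-137.4   35.5  112.4]
L [-122.2   46.6  123.7]
[-1.125 -0.475  2.388  0.709  1.054 -0.484]
[[-0.31 -0.67  0.67]
 [-0.95  0.22 -0.22]
 [ 0.   -0.71 -0.71]] rotvec tool deg [ 4.  11.4 44. ]
```

>>> {"method": "move_arm", "body": {
  "rows": "0 0 0 0.7 1.9 7.3 0;0 0 0 0.7 1.9 7.3 0;0 0 0 0.7 1.9 7.3 0;0 0 0 0.7 1.9 7.3 0;0 0 0 0.7 1.9 7.3 0;0 0 0 0.7 1.9 7.3 0;0 0 0 0 0 0 0;0 0 0 0 0 0 0"
}}

```text
time_s: 8.6
eef_pos: [0.3681, -0.1733, 0.2554]
eef_rot: [0.241, -0.586, 0.714, -0.3]
wrist_force: [-0.0, 0.4, 0.9]
opening: -0.0
```

```bash
sed -i 's/("U",(0,.011/("U",(0,-.011/;s/("L",(0,-.011/("L",(0,.011/' h.py
cat >> h.py <<'E'
def go(name,targ):
    p,R,Rs,f=st()
    v={"U":(0,-.011,.073),"L":(0,.011,.073),"M":(0,0,.073)}[name]
    d=np.array(targ)-f(np.array(v))
    print("q",ctrl.get_obs()["q"].round(2),"shift tool cm",(Rs.inv().apply(d)/10).round(2))
E
python3 - <<'E'
from h import *
go("U",(-100,0,-10))
E
```

```text
t 8.6 F [-0.   0.4  0.9]
axes in stand (cols x y z)
 [[-0.298 -0.674  0.676]
 [-0.954  0.206 -0.216]
 [ 0.007 -0.71  -0.704]]
TCP [-174.5   44.2  175.4]
M [-125.2   28.4  124. ]
U [-117.8   26.2  131.8]
L [-132.6   30.7  116.1]
q [-1.12 -0.61  2.5   0.81  0.89  0.23] shift tool cm [ 1.87  8.33 11.75]
```

>>> {"method": "move_arm", "body": {
  "rows": "0.2 0.8 1.1 0 0 0 0;0.2 0.8 1.1 0 0 0 0;0.2 0.8 1.1 0 0 0 0;0.2 0.8 1.1 0 0 0 0;0.2 0.8 1.1 0 0 0 0;0.2 0.8 1.1 0 0 0 0;0 0 0 0 0 0 0;0 0 0 0 0 0 0"
}}

```text
time_s: 9.4
eef_pos: [0.3784, -0.1878, 0.1743]
eef_rot: [0.242, -0.584, 0.715, -0.298]
wrist_force: [-0.1, -0.2, 0.8]
opening: 0.005
```

```bash

python3 - <<'E'
from h import *
go("U",(-100,0,-10))
E
```

```text
t 9.4 F [-0.1 -0.2  0.8]
axes in stand (cols x y z)
 [[-0.3   -0.673  0.676]
 [-0.954  0.21  -0.215]
 [ 0.003 -0.709 -0.705]]
TCP [-165.8   28.7   94.3]
M [-116.5   13.    42.8]
U [-109.    10.7   50.6]
L [-123.9   15.3   35. ]
q [-1.11 -0.28  2.52  1.1   0.67 -0.16] shift tool cm [0.73 3.47 5.11]
```

>>> {"method": "move_arm", "body": {
  "rows": "0.2 0.9 1.3 0 0 0 0;0.2 0.9 1.3 0 0 0 0;0.2 0.9 1.3 0 0 0 0;0.1 0.8 1.2 0 0 0 0;0 0 0 0 0 0 0;0 0 0 0 0 0 0"
}}

```text
time_s: 10.0
eef_pos: [0.3885, -0.1972, 0.1141]
eef_rot: [0.242, -0.584, 0.715, -0.299]
wrist_force: [0.0, 1.3, -0.6]
opening: -0.001
```

```bash

python3 - <<'E'
from h import *
go("U",(-56,0,-10))
p,R,Rs,f=st()
c=snap("s3.png",(220,60,380,190),"scene",5);print(((proj(c,[p+R.apply([0,s,.073]) for s in(-.011,0,.011)])-[220,60])*5).round())
E
```

```text
t 10.0 F [ 0.   1.3 -0.6]
axes in stand (cols x y z)
 [[-0.3   -0.672  0.677]
 [-0.954  0.209 -0.216]
 [ 0.003 -0.71  -0.704]]
TCP [-156.8   18.3   34.1]
M [-107.4    2.5  -17.3]
U [-100.     0.2   -9.5]
L [-114.8    4.8  -25.1]
q [-1.09  0.01  2.49  1.46  0.59 -0.59] shift tool cm [-1.3  -2.92  3.02]
t 10.0 F [ 0.   1.3 -0.6]
axes in stand (cols x y z)
 [[-0.3   -0.672  0.677]
 [-0.954  0.209 -0.216]
 [ 0.003 -0.71  -0.704]]
TCP [-156.8   18.3   34.1]
M [-107.4    2.5  -17.3]
U [-100.     0.2   -9.5]
L [-114.8    4.8  -25.1]
[[422. 269.]
 [438. 279.]
 [454. 289.]]
```

View pics/s3.png

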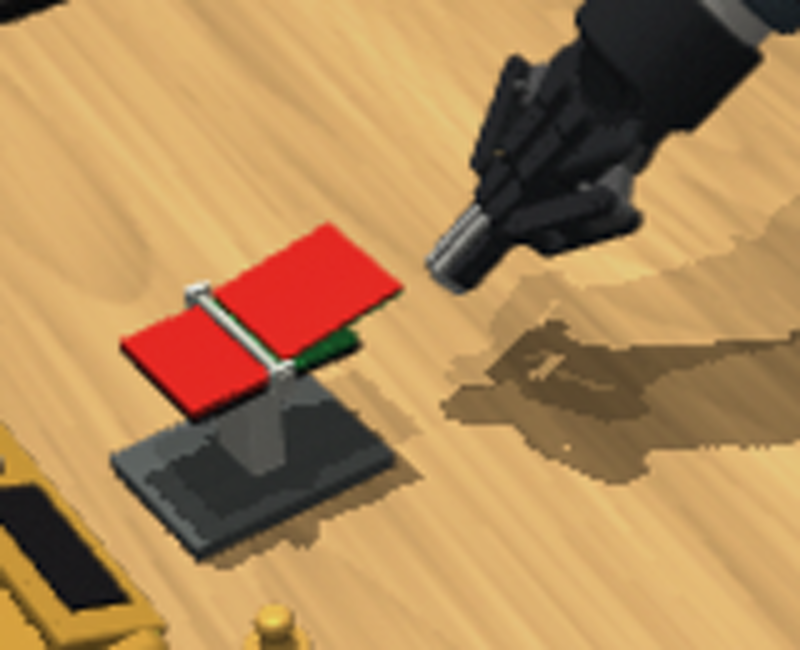

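>>> {"method": "move_arm", "body": {
  "rows": "-0.16 -0.37 0.38 0 0 0 0;-0.16 -0.37 0.38 0 0 0 0;-0.16 -0.37 0.38 0 0 0 0;-0.16 -0.37 0.38 0 0 0 0;-0.16 -0.37 0.38 0 0 0 0;-0.16 -0.37 0.38 0 0 0 0;-0.16 -0.36 0.37 0 0 0 0;-0.16 -0.36 0.37 0 0 0 0;0 0 0 0 0 0 0"
}}

```text
time_s: 10.95
eef_pos: [0.4327, -0.1928, 0.113]
eef_rot: [0.242, -0.584, 0.715, -0.299]
wrist_force: [-0.0, 0.4, 0.4]
opening: 0.004
```

```bash

python3 - <<'E'
from h import *
go("U",(-56,0,-10))
c=snap("s4.png",(220,60,380,190),"scene",5)
E
```

```text
t 10.95 F [-0.   0.4  0.4]
axes in stand (cols x y z)
 [[-0.301 -0.673  0.676]
 [-0.954  0.21  -0.215]
 [ 0.003 -0.71  -0.705]]
TCP [-112.4   18.1   33. ]
M [-63.    2.3 -18.5]
U [-55.6   0.  -10.7]
L [-70.4   4.7 -26.3]
q [-0.94  0.1   2.4   1.57  0.49 -0.57] shift tool cm [ 0.02 -0.02 -0.07]
```

View pics/s4.png

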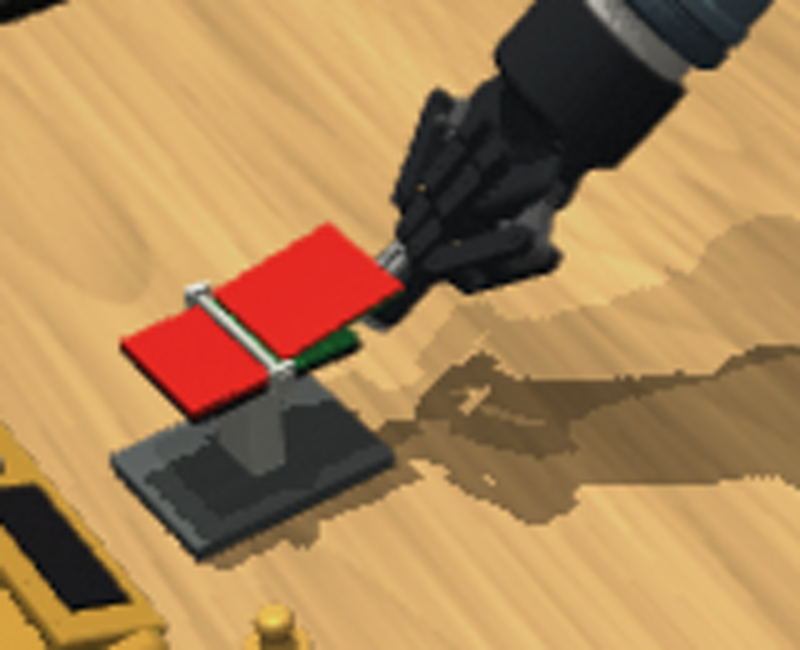

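>>> {"method": "move_arm", "body": {
  "rows": "0 -0.38 -0.33 0 0 0 0;0 -0.38 -0.33 0 0 0 0;0 -0.38 -0.33 0 0 0 0;0 -0.38 -0.33 0 0 0 0;0 -0.38 -0.33 0 0 0 0;-0.06 -0.49 -0.22 0 0 0 0;-0.06 -0.49 -0.22 0 0 0 0;-0.06 -0.49 -0.22 0 0 0 0;0 0 0 0 0 0 0"
}}

```text
time_s: 11.9
eef_pos: [0.4398, -0.1927, 0.1536]
eef_rot: [0.242, -0.584, 0.715, -0.299]
wrist_force: [-1.2, 0.7, 0.6]
opening: -0.001
```

```bash

python3 - <<'E'
from h import *
go("U",(-20,0,53))
c=snap("s5.png",(220,60,380,190),"scene",5)
E
```

```text
t 11.9 F [-1.2  0.7  0.6]
axes in stand (cols x y z)
 [[-0.301 -0.672  0.676]
 [-0.954  0.209 -0.216]
 [ 0.004 -0.71  -0.704]]
TCP [-105.3   17.5   73.6]
M [-55.9   1.7  22.2]
U [-48.5  -0.6  30. ]
L [-63.3   4.   14.4]
q [-0.92 -0.04  2.39  1.32  0.5  -0.27] shift tool cm [-0.91 -3.54  0.3 ]
```

View pics/s5.png

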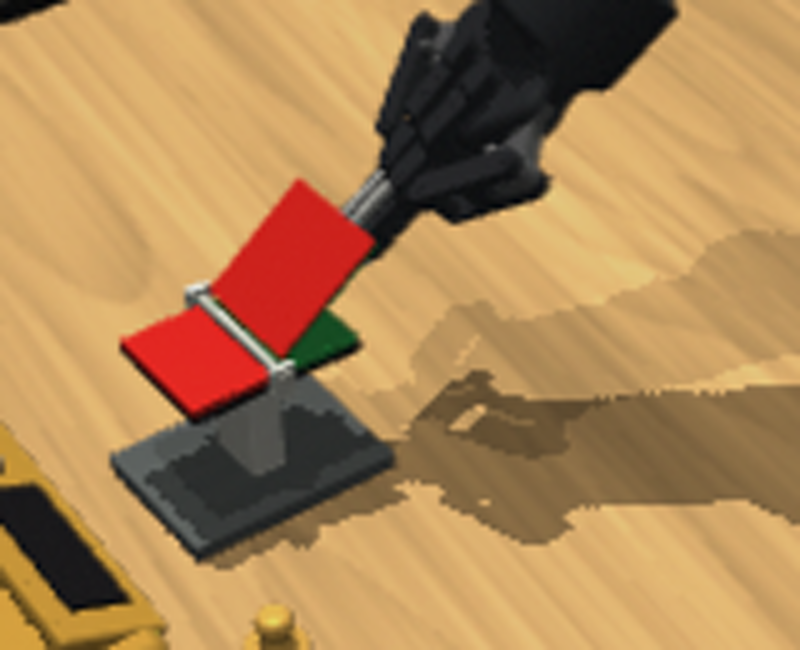

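>>> {"method": "move_arm", "body": {
  "rows": "-0.1 -0.54 -0.07 0 0 0 0;-0.1 -0.54 -0.07 0 0 0 0;-0.1 -0.54 -0.07 0 0 0 0;-0.13 -0.48 0.13 0 0 0 0;-0.13 -0.48 0.13 0 0 0 0;-0.13 -0.48 0.13 0 0 0 0;-0.13 -0.48 0.13 0 0 0 0;-0.15 -0.41 0.27 0 0 0 0;-0.15 -0.41 0.27 0 0 0 0;-0.15 -0.41 0.27 0 0 0 0;-0.15 -0.41 0.27 0 0 0 0;-0.15 -0.27 0.41 0 0 0 0;-0.15 -0.27 0.41 0 0 0 0;-0.15 -0.27 0.41 0 0 0 0;-0.15 -0.27 0.41 0 0 0 0;0 0 0 0 0 0 0"
}}

```text
time_s: 13.55
eef_pos: [0.5085, -0.1857, 0.1759]
eef_rot: [0.242, -0.584, 0.715, -0.299]
wrist_force: [-0.6, 0.5, -0.2]
opening: -0.002
```

```bash

python3 - <<'E'
from h import *
go("U",(40,0,40))
c=snap("s6.png",(220,60,380,190),"scene",5)
E
```

```text
t 13.55 F [-0.6  0.5 -0.2]
axes in stand (cols x y z)
 [[-0.301 -0.673  0.676]
 [-0.954  0.21  -0.215]
 [ 0.003 -0.709 -0.705]]
TCP [-36.2  17.3  95.9]
M [13.1  1.6 44.5]
U [20.5 -0.7 52.3]
L [ 5.7  3.9 36.7]
q [-0.74  0.04  2.25  1.22  0.4  -0.02] shift tool cm [-0.66 -0.43  2.17]
```

View pics/s6.png

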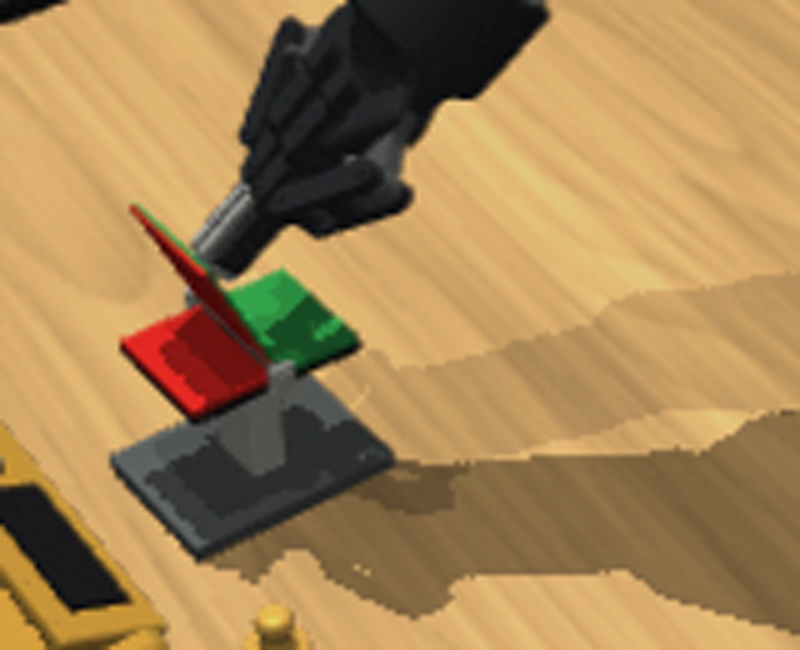

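>>> {"method": "move_arm", "body": {
  "rows": "-0.14 -0.08 0.54 0 0 0 0;-0.14 -0.08 0.54 0 0 0 0;-0.14 -0.08 0.54 0 0 0 0;-0.14 -0.08 0.54 0 0 0 0;-0.1 0.04 0.47 0 0 0 0;-0.1 0.04 0.47 0 0 0 0;-0.1 0.04 0.47 0 0 0 0;-0.1 0.04 0.47 0 0 0 0;-0.1 0.04 0.47 0 0 0 0;0 0 0 0 0 0 0"
}}

```text
time_s: 14.6
eef_pos: [0.5424, -0.182, 0.1446]
eef_rot: [0.242, -0.584, 0.715, -0.298]
wrist_force: [0.4, -0.4, -0.0]
opening: 0.003
```

```bash

python3 - <<'E'
from h import *
go("L",(42,0,2))
c=snap("s7.png",(220,60,380,190),"scene",5)
E
```

```text
t 14.6 F [ 0.4 -0.4 -0. ]
axes in stand (cols x y z)
 [[-0.301 -0.673  0.676]
 [-0.954  0.21  -0.215]
 [ 0.003 -0.709 -0.705]]
TCP [-2.1 17.5 64.6]
M [47.2  1.8 13.1]
U [54.6 -0.5 20.9]
L [39.8  4.1  5.3]
q [-0.68  0.18  2.18  1.43  0.33 -0.2 ] shift tool cm [0.33 0.   0.47]
```

View pics/s7.png

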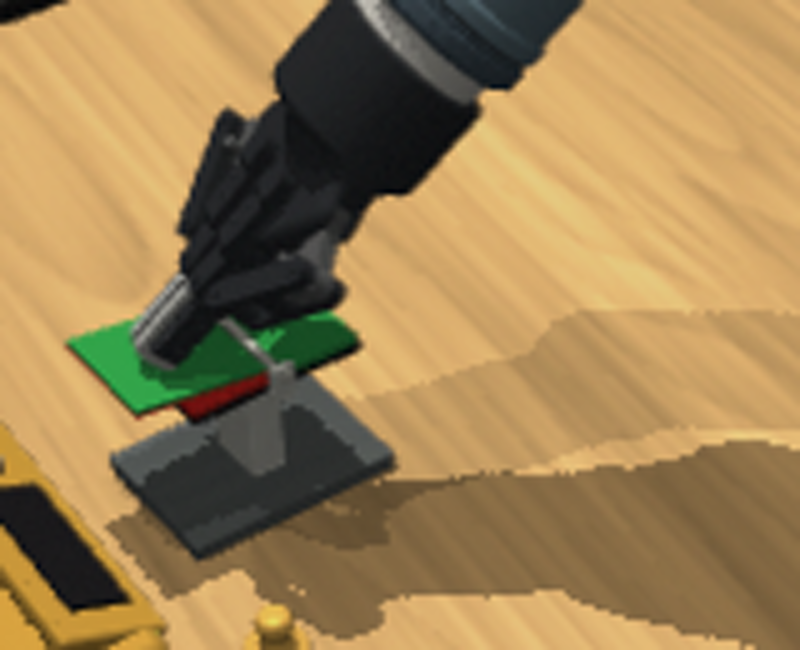

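>>> {"method": "move_arm", "body": {
  "rows": "0 0.07 0.07 0 0 0 0;0 0.07 0.07 0 0 0 0;0 0.07 0.07 0 0 0 0;0 0 0 0 0 0 0"
}}

```text
time_s: 15.05
eef_pos: [0.5422, -0.1822, 0.1422]
eef_rot: [0.242, -0.584, 0.715, -0.299]
wrist_force: [0.0, 0.2, 0.7]
opening: -0.002
```

>>> {"method": "move_arm", "body": {
  "rows": "0 0.05 0.05 0 0 0 0;0 0 0 0 0 0 0"
}}

```text
time_s: 15.25
eef_pos: [0.5423, -0.1822, 0.1414]
eef_rot: [0.242, -0.584, 0.715, -0.299]
wrist_force: [-0.2, -0.5, 0.1]
opening: -0.0
```

```bash

python3 - <<'E'
from h import *
go("L",(42,0,2))
c=snap("s8.png",(220,60,380,190),"scene",5)
E
```

```text
t 15.25 F [-0.2 -0.5  0.1]
axes in stand (cols x y z)
 [[-0.301 -0.673  0.676]
 [-0.954  0.21  -0.216]
 [ 0.003 -0.71  -0.705]]
TCP [-2.3 17.3 61.4]
M [47.1  1.5 10. ]
U [54.5 -0.8 17.8]
L [39.7  3.8  2.2]
q [-0.68  0.19  2.18  1.45  0.33 -0.22] shift tool cm [ 0.3  -0.22  0.25]
```

View pics/s8.png

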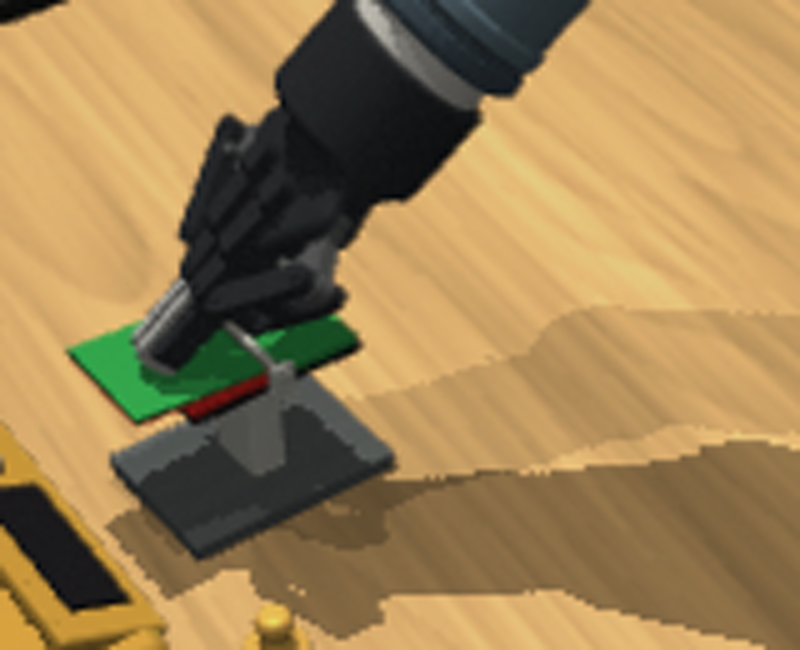

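>>> {"method": "move_arm", "body": {
  "rows": "0 0.07 0.07 0 0 0 0;0 0 0 0 0 0 0"
}}

```text
time_s: 15.5
eef_pos: [0.5423, -0.1822, 0.1404]
eef_rot: [0.242, -0.584, 0.715, -0.299]
wrist_force: [0.1, -0.1, 0.5]
opening: 0.001
```

>>> {"method": "move_arm", "body": {
  "rows": "0 0.05 0.05 0 0 0 0;0 0 0 0 0 0 0"
}}

```text
time_s: 15.7
eef_pos: [0.5423, -0.1822, 0.1397]
eef_rot: [0.242, -0.584, 0.715, -0.299]
wrist_force: [-0.5, -0.5, -0.0]
opening: -0.001
```

>>> {"method": "move_arm", "body": {
  "rows": "0 0.05 0.05 0 0 0 0;0 0 0 0 0 0 0"
}}

```text
time_s: 15.9
eef_pos: [0.5423, -0.1822, 0.139]
eef_rot: [0.242, -0.584, 0.715, -0.299]
wrist_force: [-0.1, -0.2, 0.6]
opening: 0.005
```

```bash

python3 - <<'E'
from h import *
go("L",(42,0,2))
c=snap("s9.png",(220,60,380,190),"scene",5)
for t in (2.9,3.0,3.14):
  X=[S.apply([-.07*np.cos(t)+.002*abs(np.sin(t))*-1,y,.07*np.sin(t)+.002])+B for y in(-.03,.03)]
  print(t,((proj(c,X)-[220,60])*5+2).round())
E
```

```text
t 15.9 F [-0.1 -0.2  0.6]
axes in stand (cols x y z)
 [[-0.301 -0.673  0.676]
 [-0.954  0.21  -0.216]
 [ 0.003 -0.709 -0.705]]
TCP [-2.2 17.3 59. ]
M [47.1  1.5  7.5]
U [54.5 -0.8 15.3]
L [39.7  3.9 -0.3]
q [-0.68  0.2   2.18  1.47  0.33 -0.24] shift tool cm [ 0.3  -0.4   0.08]
2.9 [[ 69. 325.]
 [139. 397.]]
3.0 [[ 68. 339.]
 [138. 411.]]
3.14 [[ 69. 357.]
 [139. 429.]]
```

View pics/s9.png

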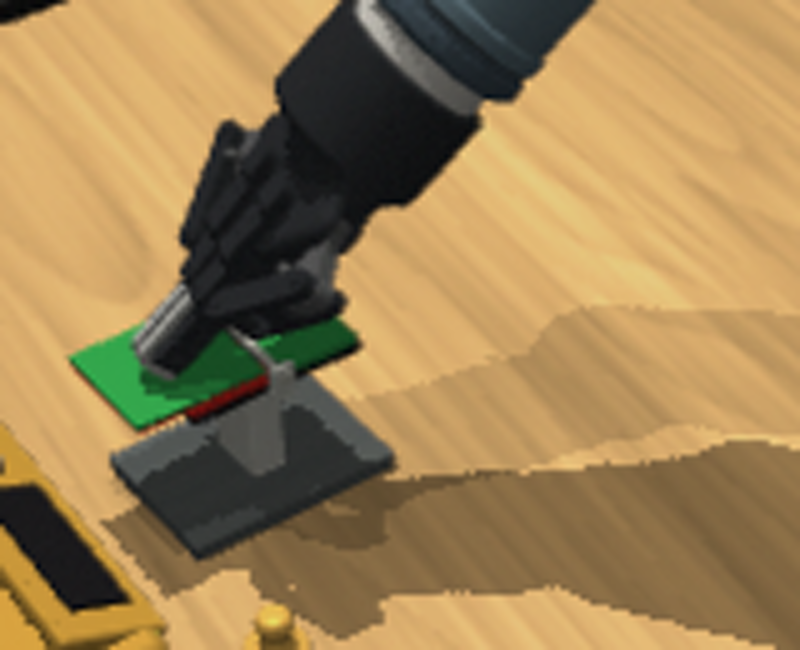

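>>> {"method": "move_arm", "body": {
  "rows": "0 0.05 0.05 0 0 0 0;0 0 0 0 0 0 0"
}}

```text
time_s: 16.15
eef_pos: [0.5425, -0.1823, 0.1388]
eef_rot: [0.242, -0.584, 0.715, -0.299]
wrist_force: [-2.7, 1.1, 4.9]
opening: -0.002
```

>>> {"method": "move_arm", "body": {
  "rows": "0 0.05 0.05 0 0 0 0;0 0 0 0 0 0 0"
}}

```text
time_s: 16.35
eef_pos: [0.5427, -0.1824, 0.1386]
eef_rot: [0.242, -0.584, 0.715, -0.299]
wrist_force: [-5.6, 2.9, 8.9]
opening: -0.004
```

>>> {"method": "move_arm", "body": {
  "rows": "0 -0.1 -0.1 0 0 0 0;0 -0.2 -0.2 0 0 0 0;0 -0.4 -0.4 0 0 0 0;0 -0.7 -0.7 0 0 0 0;0 -0.7 -0.7 0 0 0 0;0 -0.7 -0.7 0 0 0 0;0 -0.7 -0.7 0 0 0 0;0 -0.7 -0.7 0 0 0 0;0 -0.7 -0.7 0 0 0 0;0 -0.7 -0.7 0 0 0 0;0 -0.7 -0.7 0 0 0 0;0 0 -1.5 0 0 0 0;0 0 -1.5 0 0 0 0;0 0 -1.5 0 0 0 0;0 0 -1.5 0 0 0 0;0 0 0 0 0 0 0"
}}

```text
time_s: 17.95
eef_pos: [0.5001, -0.1733, 0.2704]
eef_rot: [0.242, -0.584, 0.715, -0.3]
wrist_force: [0.5, 0.7, 0.3]
opening: -0.006
```

```bash

python3 - <<'E'
from h import *
go("L",(42,0,2))
c=snap("s10.png",None,"scene",1)
cv2.imwrite("pics/s10z.png",cv2.resize(c["color"][80:190,220:330],None,fx=5,fy=5,interpolation=cv2.INTER_CUBIC))
print(proj(c,[S.apply([.07,y,.002])+B for y in(-.03,.03)]).round(1))
snap("t10.png",None,"top",1)
E
```

```text
t 17.95 F [0.5 0.7 0.3]
axes in stand (cols x y z)
 [[-0.302 -0.672  0.677]
 [-0.953  0.209 -0.218]
 [ 0.005 -0.711 -0.703]]
TCP [-43.2  30.5 190.4]
M [  6.2  14.6 139. ]
U [ 13.6  12.3 146.8]
L [ -1.2  16.9 131.2]
q [-0.73 -0.21  2.23  0.77  0.54  0.49] shift tool cm [ 0.25  5.93 12.38]
[[233.5 131.1]
 [247.4 145.5]]
```

View pics/s10z.png

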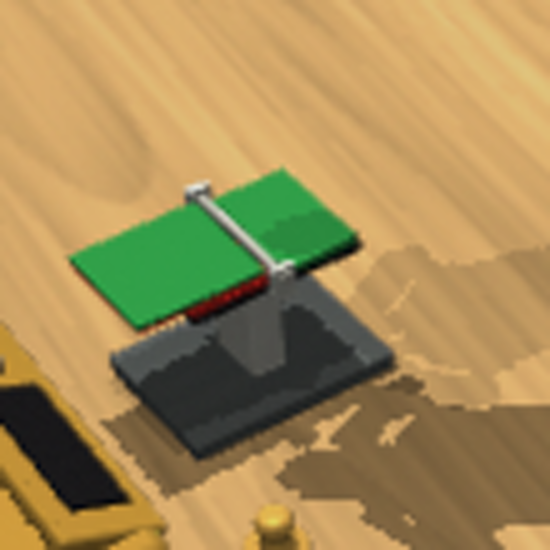

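View pics/s10.png

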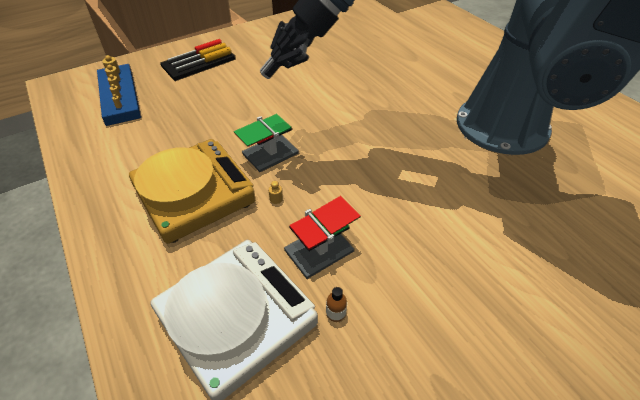

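View pics/t10.png

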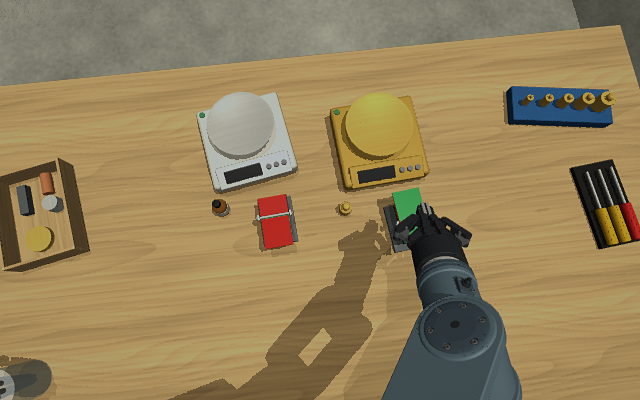

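```bash
python3 -c "
from bench import ctrl
print(ctrl.hand_in())"
```

```text
the job is handed in; nothing more can be done
None
```

The brass scale's flag now lies flat on the far side showing green, and I have handed the job in. I lifted it from below by its free edge with the shut fingertips. Then I swung it over the pivot at about 50 mm/s and pressed it onto the stop.

**Flag:** The wrist force stayed near zero until the stop and then rose to about 11 N. After the arm withdrew, the flag's far corners in the scene picture were within about 1 px of where a fully turned flag should appear.

**Surroundings:** In the last pictures the brass stand, both scales, the weight and the oil bottle looked unmoved, and the white flag was still red. I checked these by eye rather than measuring them again. At hand-in the fingertips were more than 45 mm above the stand, touching nothing.

**What did not go to plan:** On the first approach, the last joint reached its range limit, so the tool went off course by a few centimetres in the air. I backed off, rolled the gripper half a turn and came in again at a slightly different heading. The last robot time I read was 17.95 s, of the 42 s allowed.

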